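# Build a layered drilling-practice sample and bar it in

## Robot

A 7-joint arm with a two-finger parallel gripper is mounted at the origin on the work surface. World frame = base frame: x ahead of the robot, y to its left, z up, the work surface at z = 0. Lengths are in m, angles in rad, forces in N, time in s.
With the tool pointing down it reaches from about 0.4 to 0.85 m from the base axis. Payload 4.5 kg.
Tool frame: the origin (TCP) lies at the very end of the fingers, on their centre line; the grasp point (between the pads) lies 19 mm behind it; z points along the fingers, y is the direction in which the jaws open and shut (so a half turn about z gives the same grasp; the last joint's range is limited). The gripper opens to 88 mm and grips with 3 to 60 N. Pads are 18 mm wide; open, the fingers measure 123 mm over their backs; the gripper's body (75 mm by 187 mm) begins 45 mm behind the grasp point.
Start: joints at [-1.085, 0.689, -0.195, 1.565, 0.157, 0.902, -0.215], TCP at [0.273, 0.562, 0.239] pointing down, gripper open.
Joint ranges: [-3.01, 3.01], [-0.46, 2.08], [-1.47, 1.51], [0.13, 2.56], [-1, 4.14], [0.04, 2.09], [-2.66, 2.66]. Speed limits (rad/s): [2.57, 2.57, 3.14, 3.14, 3.14, 3.14, 3.14].

## Interface

Orientations are given as a 3x3 rotation matrix whose columns are the frame's x, y, z axes.
In Python, from bench import arm gives the robot as it stands. The module is installed in compiled form; this text tells all that it offers. Calls block until the motion is done:
- arm.move_pose(position, orientation): joint-space move of the TCP to a pose.
- arm.move_straight(position, speed=0.15, rot=None): straight line of the TCP; rot=None keeps the orientation; speed is the mean speed in m/s.
- arm.set_joints(angles): joint-space move.
- arm.set_gripper(opening, grasp_force=None): finger opening in m; grasp_force is the grip in N (None keeps the last); returns when the fingers have stopped.
- arm.wait(seconds).
- arm.solve_ik(position, orientation): joint angles nearest the present ones, or None.
- arm.get_state(): the state.
- arm.capture(name): name is "scene" or "top" or "wrist"; returns the picture (400x640x3 uint8, blue, green, red); there is no depth.
- arm.get_calibration(name): a dict with "fovy" (degrees; the focal length in pixels is half the picture's height over the tangent of half this angle, whatever the lens; pixels are square), "cx", "cy" (the principal point, pixels), "rvec" (rotation vector, rad) and "tvec" (3), from world to camera coordinates, as OpenCV has them; the wrist camera has in their place "tool_from_camera" (4x4, takes a point from camera to tool coordinates, whose origin is the TCP and whose axes are the flange's). Camera axes: x right, y down, z forward; pixel columns grow to the right and rows downward; lengths in m; the calibration is good to about 2 mm. A picture is of the moment at which its call begins: read the wrist's pose just before it. get_calibration takes no time and is no camera call.
A pose or a line that the arm cannot do raises arm.IKError and nothing moves.
- arm.sign_off(): hands the job in, once; it reports no verdict.
The state is a dict: "time": time; "joint_positions": joint angles; "joint_velocities": joint speeds; "joint_efforts": joint torques, N m; "ee_pos": TCP position; "eef_rot": TCP orientation; "wrist_force": force on the tool from outside, world axes, zero at the start; "wrist_torque": the same for the moment, N m; "finger_gap": finger opening in m.
Only numpy, scipy, OpenCV 4.12 (cv2) and the standard library are available. Lean on these libraries where they do the work, as an engineer would, in place of code of your own. Each camera call takes 0.05 s, during which the arm holds its last target.

## Task

Build the layered drilling sample on the round plate of the blue-posted holder: ivory disc at the bottom, tan disc on it, pink disc on top, all three centred on the plate. Then pick up the aluminium retaining bar by its black grip and lay it across the two posts so that it lies down in both saddles with its middle over the stack. Set everything down rather than letting it fall, and leave the spare teal disc in the tray and the other things on the table where they are.

Things in the scene. Friction and masses are not known exactly. Their poses are not given: they have to be found in the camera images.
- holder: Fixed drilling-sample holder: aluminium base 260 x 110 x 10 mm, turned to some yaw. Origin at the centre of its underside on the table. Its x axis is the line through the two blue posts, at x = -105 and +105 mm; y is across. Everything on it is symmetric, so a half turn is the same
- plate_top (a point): Centre of the top of the dark round plate in the middle of the holder, 84 mm across, top 16 mm above the table, with a thin white circle as wide as a disc. Axes as the holder's
- saddle_mid (a point): Point half-way between the two saddles, at the height of their floors, 64 mm above the table; axes as the holder's. Each blue post is 24 mm long (along x) by 46 mm wide; its saddle is a groove along x, 34 mm wide between two lips 5 mm thick and 8 mm high (lip tops 72 mm above the table). The three stacked discs reach 60 mm above the table, so a bar in the saddles clears them by 4 mm
- tray: Fixed steel tray 250 (its x) x 290 (its y) mm, walls 17 mm high and 2.5 mm thick, with a green mat inside whose top is 5 mm above the table. Origin at the centre of its underside. Four discs lie on the mat, one near each of the places x = +-50, y = +-60 mm from its centre
- ivory_center (a point): Ivory (cream white) hard-layer disc 54 mm across, 16 mm thick, lying flat in the steel tray in one of four mixed places. The point is its centre, half-way up; z is its vertical axis. About 60 g
- tan_center (a point): Tan brown porous-layer disc 54 mm across, 16 mm thick, lying flat in the steel tray in one of four mixed places. The point is its centre, half-way up; z is its vertical axis. Small dark pores on top. About 35 g
- pink_center (a point): Pink gum-layer disc 54 mm across, 12 mm thick, lying flat in the steel tray in one of four mixed places. The point is its centre, half-way up; z is its vertical axis. About 40 g
- spare_center (a point): Teal spare disc 54 mm across, 16 mm thick, lying flat in the steel tray in one of four mixed places. The point is its centre, half-way up; z is its vertical axis. Not used; stays where it is
- bar_grip (a point): Loose retaining bar lying on the table: flat aluminium 250 x 24 x 8 mm with a black block grip standing on its middle, 34 mm long (along x), 16 mm wide (along y), from 8 to 52 mm above the bar's underside. The point is in the grip, 40 mm above the bar's underside. x runs along the bar, z up; a half turn is the same. About 160 g
- cup: Brown paper cup, 80 mm across the rim, 95 mm high, standing at the back; origin at the centre of its underside. Bystander
- handpiece: Blue and steel dental handpiece 130 mm long, 15 mm thick, lying on the right; origin on the table under it. Bystander
- burblock: Aluminium bur block 70 x 50 mm, 37 mm high with its yellow-topped burs, behind the tray; origin at the centre of its underside. Bystander
- bottle: White bottle 60 mm across, 150 mm high, with a blue cap, on the left; origin at the centre of its underside. Bystander
- tweezers: Steel tweezers 140 mm long lying on the left; origin on the table under them. Bystander
Mind the look-alikes: they are no part of the job. What is shaped like the part that bears pink_center but green is not meant.

How it is judged:
On the way:
1. The ivory, tan and pink discs lie in this order, bottom to top, flat and centred on the plate (each within 8 mm), let go (horizontal distance between each of ivory_center, tan_center, pink_center and plate_top below 0.008 m and z of ivory_center in the frame of plate_top between 0.005 and 0.011 m and angle between each of ivory_center, tan_center, pink_center's own z axis and vertical below 0.06 rad and contact force between the fingers and ivory below 0.1 N and z of tan_center in the frame of plate_top between 0.021 and 0.027 m and contact force between the fingers and tan below 0.1 N and z of pink_center in the frame of plate_top between 0.035 and 0.041 m and contact force between the fingers and pink below 0.1 N), for 0.2 s.
At the end, for the whole second after the job is handed in: Ivory, tan, pink discs lie flat on the plate in this order, bottom up, each within 8 mm of its centre; the bar lies level on both saddle floors (within 3 mm), its middle within 15 mm lengthways and 8 mm sideways of the middle between the posts; all released and at rest (all of step 1 and linear speed of each of ivory, tan, pink, bar below 0.02 m/s and z of bar_grip in the frame of saddle_mid between 0.037 and 0.043 m and x of bar_grip in the frame of saddle_mid between -0.015 and 0.015 m and y of bar_grip in the frame of saddle_mid between -0.008 and 0.008 m and angle between bar_grip's own z axis and vertical below 0.03 rad and angle between the x axis of bar_grip and the x axis of saddle_mid, either way round below 0.12 rad and contact force between the fingers and bar below 0.1 N); the robot touches nothing.
It fails at once if a disc or the bar is let fall from more than about 2 cm (faster than 0.65 m/s with nothing holding it) ((linear speed of ivory above 0.65 m/s and contact force between each of the arm, the fingers and ivory below 0.05 N) or (linear speed of tan above 0.65 m/s and contact force between each of the arm, the fingers and tan below 0.05 N) or (linear speed of pink above 0.65 m/s and contact force between each of the arm, the fingers and pink below 0.05 N) or (linear speed of bar above 0.65 m/s and contact force between each of the arm, the fingers and bar below 0.05 N)).
It fails at once if the spare disc is moved by more than 20 mm (distance of spare_center from where it was at the start of the episode above 0.02 m).
It fails at once if the cup, handpiece, bur block, bottle or tweezers are moved by more than 30 mm (distance of any of cup, handpiece, burblock, bottle, tweezers from where it was at the start of the episode above 0.03 m).
It also fails if it takes over 69 s, if anything falls off the work surface, if the arm or the gripper's body presses on something with over 40 N, if the wrist force passes 120 N, or if a joint passes its speed limit or range.

## Working session

There is one attempt and no reset: what is moved stays moved. The work goes in short steps, each a Python script; the robot and the scene stay as the last script left them, time stands still between calls to the robot, and variables do not carry over. Pictures are saved under pics/ and viewed, and the job is handed in when it is done.

```bash
mkdir -p pics; ls; python3 - <<'E'
from bench import arm
import cv2
s=arm.get_state();print(s['time'],s['ee_pos'],s['eef_rot'],s['finger_gap'])
for n in("scene","top","wrist"):
    im=arm.capture(n);cv2.imwrite(f"pics/{n}0.png",im);print(n,arm.get_calibration(n))
E
```

```text
pics
0.0 [0.27262824 0.56169616 0.23791012] [[-8.99721339e-01  4.36464270e-01 -6.73314133e-04]
 [ 4.36464767e-01  8.99719722e-01 -1.71145322e-03]
 [-1.41194175e-04 -1.83370887e-03 -9.99998309e-01]] 0.08786267394940213
scene {'fovy': 42.66830955215577, 'cx': 315.8052584214738, 'cy': 206.98969922089626, 'rvec': array([ 2.25121469,  1.06018903, -0.39776652]), 'tvec': array([-0.33297144, -0.27519219,  2.23347859])}
top {'fovy': 48.34683789543034, 'cx': 323.93281768274204, 'cy': 195.0444744058173, 'rvec': array([ 2.21367911, -2.172714  ,  0.04079631]), 'tvec': array([0.0028538 , 0.513484  , 1.43386408])}
wrist {'fovy': 71.64603014265064, 'cx': 320.49172505582106, 'cy': 195.0592424557057, 'tool_from_camera': array([[-7.99924612e-04, -9.58521571e-01, -2.85018872e-01,
         7.32948257e-02],
       [ 9.99999345e-01, -1.00013123e-03,  5.56886867e-04,
        -1.10171597e-04],
       [-8.18844349e-04, -2.85018240e-01,  9.58521743e-01,
        -1.46362384e-01],
       [ 0.00000000e+00,  0.00000000e+00,  0.00000000e+00,
         1.00000000e+00]])}
```

View pics/scene0.png

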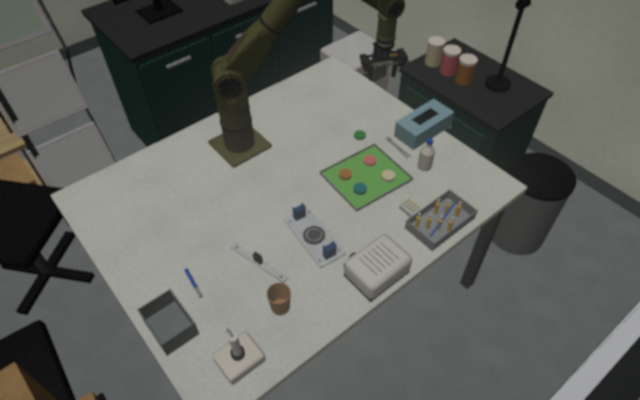

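View pics/top0.png

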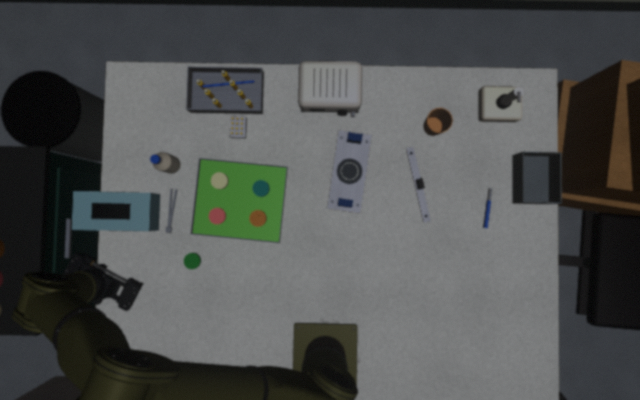

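View pics/wrist0.png

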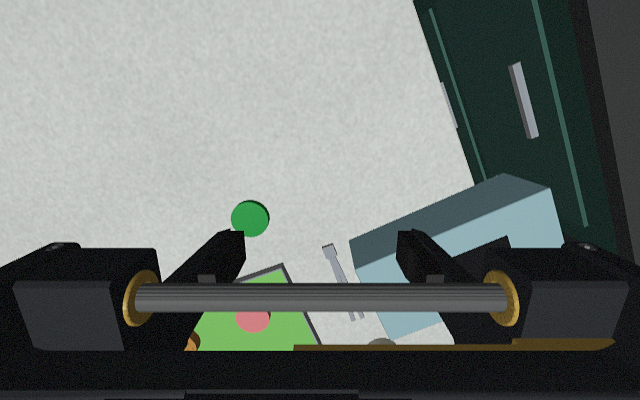

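The scene holds these discs in the top view: ivory (219,181), teal spare (261,188), pink (217,216), tan (258,218), all in the tray. A green look-alike lies outside the tray at (192,261). The holder is at (349,170) and the bar grip at (419,184).

```bash
cat > h.py <<'E'
import numpy as np, cv2
from bench import arm
def cam(name,state=None):
    c=arm.get_calibration(name); f=200/np.tan(np.radians(c['fovy']/2))
    if name=='wrist':
        T=c['tool_from_camera']; R=state['eef_rot'];p=state['ee_pos']
        Rwc=R@T[:3,:3]; o=R@T[:3,3]+p
    else:
        Rc=cv2.Rodrigues(c['rvec'])[0]; Rwc=Rc.T; o=-Rc.T@c['tvec']
    return f,c['cx'],c['cy'],Rwc,o
def px2w(C,uv,z):
    f,cx,cy,R,o=C; uv=np.atleast_2d(uv).astype(float)
    d=np.c_[(uv[:,0]-cx)/f,(uv[:,1]-cy)/f,np.ones(len(uv))]@R.T
    return o+d*((z-o[2])/d[:,2])[:,None]
def w2px(C,p):
    f,cx,cy,R,o=C; q=(np.atleast_2d(p)-o)@R
    return np.c_[cx+f*q[:,0]/q[:,2],cy+f*q[:,1]/q[:,2]]
def blobs(mask,amin=20):
    n,l,s,c=cv2.connectedComponentsWithStats(mask.astype(np.uint8))
    return [(s[i,4],c[i],l==i) for i in range(1,n) if s[i,4]>=amin]
E
python3 - <<'E'
from h import *
im=cv2.imread('pics/top0.png');hsv=cv2.cvtColor(im,cv2.COLOR_BGR2HSV)
for n,p in dict(ivory=(219,181),spare=(261,188),pink=(217,216),tan=(258,218),dec=(192,261),mat=(240,200),post=(355,138),post2=(345,203)).items(): print(n,hsv[p[1],p[0]])
C=cam('top');print(C[4])
print(px2w(C,[(219,181),(261,188),(217,216),(258,218)],.021))
print(px2w(C,[(419,184)],.05), px2w(C,[(355,138),(345,203)],.07))
cv2.imwrite('pics/c1.png',cv2.resize(im[120:280,150:450],None,fx=2.6,fy=2.6,interpolation=cv2.INTER_CUBIC))
E
```

```text
ivory [ 30  51 134]
spare [ 89 169  74]
pink [  0 127 133]
tan [ 15 170 111]
dec [ 65 166  77]
mat [ 53 146 117]
post [112 155  66]
post2 [110 148  69]
[ 0.44618057 -0.00171736  1.45621431]
[[0.55214322 0.35275994 0.021     ]
 [0.53194905 0.21610432 0.021     ]
 [0.43892078 0.35584012 0.021     ]
 [0.43498796 0.22331233 0.021     ]]
[[ 0.55201788 -0.28737362  0.05      ]] [[ 0.6912294  -0.08201805  0.07      ]
 [ 0.48708417 -0.05411806  0.07      ]]
```

View pics/c1.png

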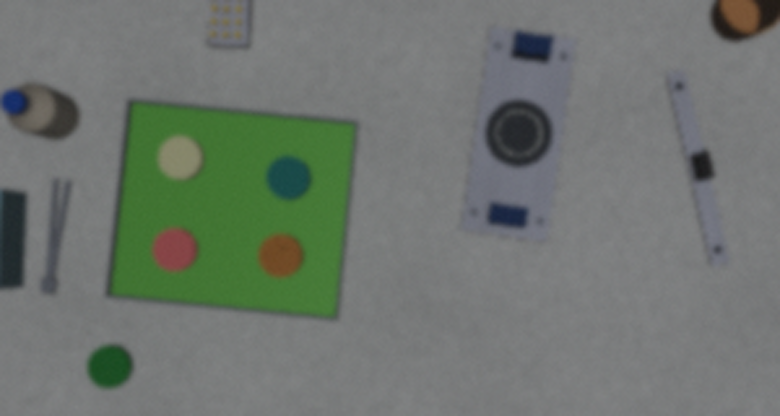

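```bash
cat >> h.py <<'E'
def Rdown(a):  # tool x at world yaw a, z down
    c,s=np.cos(a),np.sin(a); return np.array([[c,s,0],[s,-c,0],[0,0,-1.]])
def go_yaw(a0,mod=np.pi): pass
E
python3 - <<'E'
from h import *
im=cv2.imread('pics/top0.png');hsv=cv2.cvtColor(im,cv2.COLOR_BGR2HSV);H,S,V=[hsv[...,i].astype(int) for i in range(3)]
C=cam('top')
yy,xx=np.mgrid[:400,:640];tr=(xx>185)&(xx<295)&(yy>150)&(yy<250)
M=dict(ivory=(H>20)&(H<40)&(S<95)&(V>95)&tr,spare=(H>78)&(H<100)&(S>120)&tr,pink=((H<8)|(H>170))&(S>80)&tr,tan=(H>8)&(H<25)&(S>100)&tr)
for k,m in M.items():
    for a,c,mm in blobs(m,100): print(k,a,c,px2w(C,c,.018)[0])
hb=(xx>320)&(xx<380)&(yy>125)&(yy<215)
b=blobs((H>100)&(H<125)&(S>100)&hb,30); P=[px2w(C,c,.068)[0] for a,c,_ in b];print([(a,c) for a,c,_ in b],P,np.mean(P,0),np.diff(P,axis=0))
d=blobs((V<60)&hb,100)
for a,c,mm in d:
    e=cv2.fitEllipse(cv2.findContours(mm.astype(np.uint8),0,1)[0][0]);print(a,e,px2w(C,e[0],.016))
gb=(xx>405)&(xx<432)&(yy>140)&(yy<230)
for a,c,mm in blobs((V<70)&gb,20): print('grip',a,c,px2w(C,c,.045))
m=(cv2.GaussianBlur(im,(3,3),0).astype(int)); 
# bar: bluish vs table
bl=(m[...,0]-m[...,2]>6)&gb
for a,c,mm in blobs(bl,60):
    r=cv2.minAreaRect(np.argwhere(mm)[:,::-1].astype(np.float32));print('bar',a,c,r,px2w(C,cv2.boxPoints(r),.008))
print(px2w(C,[(200,159),(287,168),(279,242),(191,235)],.017))
print('bottle',px2w(C,(170,163),0),px2w(C,(155,159),.15))
R0=arm.get_state()
for a in np.radians([-180,-135,-90,-45,0,45,90,135]):
    out=[]
    for p in [(.47,.29,.3),(.55,.35,.02),(.44,.36,.02),(.435,.225,.02),(.59,-.07,.02),(.55,-.29,.03)]:
        q=arm.solve_ik(p,Rdown(a)); out.append(None if q is None else np.round(q[[0,4,6]],1).tolist())
    print(np.degrees(a),out)
E
```

```text
ivory 193 [219.22279793 180.25388601] [0.55480301 0.35284938 0.018     ]
spare 187 [260.51871658 187.93582888] [0.53230783 0.21812508 0.018     ]
pink 180 [216.93888889 215.51666667] [0.44046139 0.35683234 0.018     ]
tan 194 [257.5        217.92783505] [0.43516655 0.2254046  0.018     ]
[(np.int32(87), array([354.28735632, 137.        ])), (np.int32(75), array([344.93333333, 202.37333333]))] [array([ 0.69470243, -0.07985114,  0.068     ]), array([ 0.48909185, -0.05395351,  0.068     ])] [ 0.59189714 -0.06690232  0.068     ] [[-0.20561058  0.02589763  0.        ]]
338 ((349.04315185546875, 170.87606811523438), (22.497892379760742, 22.68465805053711), 87.86273193359375) [[ 0.59309582 -0.06752396  0.016     ]]
grip 69 [419.44927536 183.42028986] [[ 0.55426111 -0.28979348  0.045     ]]
bar 247 [413.2388664  163.13360324] ((413.23980712890625, 163.08245849609375), (33.72239303588867, 7.584620952606201), 76.50426483154297) [[ 0.67358107 -0.25123484  0.008     ]
 [ 0.67981613 -0.27521168  0.008     ]
 [ 0.57291871 -0.30179374  0.008     ]
 [ 0.56671005 -0.27790203  0.008     ]]
bar 257 [42
[... 744 characters left out ...]
, 0.5, 2.0], [-0.3, 0.9, 1.8], [-0.5, 1.0, 1.5], [-0.3, 1.1, 1.5], [0.4, 1.1, 2.3], [0.9, 1.1, 2.6]]
-45.0 [[-0.0, 0.7, 2.6], [-0.2, 1.0, 2.5], [-0.3, 1.1, 2.1], [-0.2, 1.3, 2.1], [-0.2, -0.8, -1.5], [0.1, -1.0, -1.1]]
0.0 [[-1.0, -0.4, -1.8], [-0.8, -0.6, -1.7], [-0.9, -0.6, -1.8], [-0.6, -0.6, -1.6], [-0.1, -0.5, -1.1], [0.3, -0.2, -0.9]]
45.0 [[-0.8, -0.2, -1.2], [-0.7, -0.3, -1.2], [-0.8, -0.3, -1.2], [-0.6, -0.3, -1.1], [0.0, -0.2, -0.6], [0.4, 0.1, -0.4]]
90.0 [[-0.7, -0.0, -0.6], [-0.6, -0.0, -0.6], [-0.8, 0.0, -0.8], [-0.6, 0.0, -0.6], [0.1, 0.2, -0.1], [0.5, 0.4, 0.1]]
135.0 [[-0.5, 0.1, 0.1], [-0.6, 0.2, -0.0], [-0.7, 0.2, -0.2], [-0.5, 0.3, -0.1], [0.2, 0.5, 0.4], [0.7, 0.7, 0.6]]
```

```bash
python3 - <<'E'
from h import *
D={'iv':(.555,.353,.021),'sp':(.532,.218,.021),'pk':(.44,.357,.017),'tn':(.435,.225,.021)}
Hh={'pl':(.593,-.067,.016),'p1':(.695,-.08,.07),'p2':(.489,-.054,.07),'gr':(.554,-.29,.052)}
for nm,pts,cands in (('tray',D,[(.62,.29,.2),(.65,.29,.25),(.62,.29,.25)]),('hold',Hh,[(.74,-.07,.2),(.72,-.17,.3),(.74,-.17,.25)])):
  for p in cands:
    s=dict(ee_pos=np.array(p),eef_rot=Rdown(np.pi)); C=cam('wrist',s)
    print(nm,p,arm.solve_ik(p,Rdown(np.pi)) is not None,{k:w2px(C,v)[0].round().astype(int).tolist() for k,v in pts.items()})
E
```

```text
tray (0.62, 0.29, 0.2) True {'iv': [376, 120], 'sp': [255, 99], 'pk': [385, 5], 'tn': [256, -3]}
tray (0.65, 0.29, 0.25) True {'iv': [370, 95], 'sp': [263, 75], 'pk': [377, -9], 'tn': [264, -16]}
tray (0.62, 0.29, 0.25) True {'iv': [369, 119], 'sp': [264, 101], 'pk': [376, 20], 'tn': [265, 14]}
hold (0.74, -0.07, 0.2) True {'pl': [323, 41], 'p1': [310, 143], 'p2': [341, -127], 'gr': [76, -17]}
hold (0.72, -0.17, 0.3) True {'pl': [392, 74], 'p1': [387, 150], 'p2': [422, -32], 'gr': [226, 37]}
hold (0.74, -0.17, 0.25) True {'pl': [403, 51], 'p1': [398, 138], 'p2': [443, -83], 'gr': [209, 3]}
```

```bash
python3 - <<'E'
from h import *
for n,p in (('h',(.63,-.17,.3)),('t',(.56,.29,.23))):
    arm.move_pose(p,Rdown(np.pi)); s=arm.get_state(); im=arm.capture('wrist')
    cv2.imwrite(f'pics/w{n}1.png',im); np.savez(f'pics/w{n}1.npz',ee_pos=s['ee_pos'],eef_rot=s['eef_rot']); print(s['time'],s['ee_pos'],abs(s['joint_velocities']).max())
E
```

```text
3.025 [ 0.63025223 -0.16862917  0.29996581] 0.0026355833141052886
4.7917 [0.56116308 0.28819933 0.23010607] 0.007097645615125724
```

View pics/wh1.png

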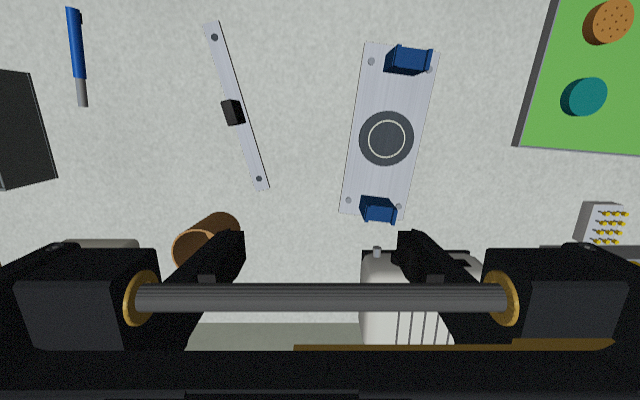

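View pics/wt1.png

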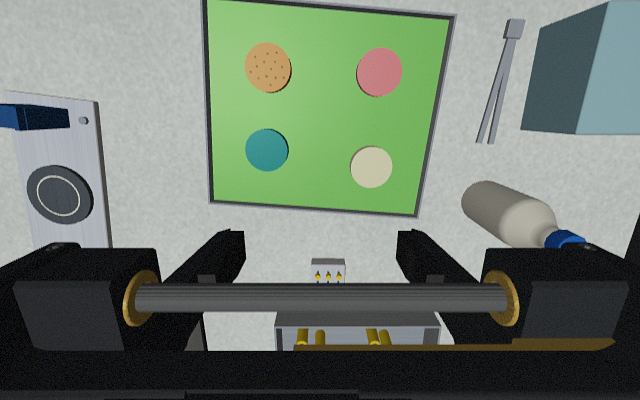

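```bash
python3 - <<'E'
from h import *
def load(n):
    im=cv2.imread(f'pics/{n}.png'); s=dict(np.load(f'pics/{n}.npz')); return im,cv2.cvtColor(im,cv2.COLOR_BGR2HSV).astype(int),cam('wrist',s)
def circ(mm,C,z):
    c=max(cv2.findContours(mm.astype(np.uint8),0,1)[0],key=cv2.contourArea)[:,0]
    w=px2w(C,c,z)[:,:2]; e=cv2.fitEllipse((w*1e3).astype(np.float32)); return np.round(e[0],1),np.round(e[1],1)
im,h,C=load('wt1');H,S,V=h[...,0],h[...,1],h[...,2]
for n,p,z in(('tan',(268,67),.021),('pink',(379,72),.017),('spare',(267,150),.021),('ivory',(371,167),.021)):
    yy,xx=np.mgrid[:400,:640]; roi=(abs(xx-p[0])<35)&(abs(yy-p[1])<33)
    g=(H>45)&(H<68)&(S>90)   # mat
    m=roi&~g; m=cv2.morphologyEx(m.astype(np.uint8),cv2.MORPH_CLOSE,np.ones((5,5)))
    b=max(blobs(m,200),key=lambda t:t[0]); mv=np.median(V[b[2]])
    m2=cv2.morphologyEx((b[2]&(V>.82*mv)).astype(np.uint8),cv2.MORPH_CLOSE,np.ones((7,7)))
    b2=max(blobs(m2,200),key=lambda t:t[0])
    print(n,b[0],circ(b[2],C,z),b2[0],circ(b2[2],C,z))
im,h,C=load('wh1');H,S,V=h[...,0],h[...,1],h[...,2]
yy,xx=np.mgrid[:400,:640]
roi=(abs(xx-387)<38)&(abs(yy-138)<36)
b=max(blobs(cv2.morphologyEx((roi&(V<110)).astype(np.uint8),cv2.MORPH_CLOSE,np.ones((7,7))),300),key=lambda t:t[0]); print('plate',b[0],circ(b[2],C,.016))
# white ring
ring=(((xx-387)**2+(yy-138)**2)<24**2)&(V>130)
b=max(blobs(ring,50),key=lambda t:t[0]);print('ring',b[0],circ(b[2],C,.016))
# base outline
bm=(S>=0)&(xx>335)&(xx<442)&(yy>38)&(yy<228)
import sys
for a,c,mm in blobs((V<75)&(abs(xx-233)<25)&(abs(yy-112)<25),50):
    print('grip',a,c,cv2.minAreaRect(np.argwhere(mm)[:,::-1].astype(np.float32)))
# screws on bar: dark spots; base screws
print('barscrews',px2w(C,[(214.5,37.5),(258.5,178.5)],.008))
print('basescrews',px2w(C,[(371,61.5),(432,66),(349,200),(399,205.5)],.010))
cv2.imwrite('pics/c2.png',cv2.resize(im[0:230,190:450],None,fx=2.6,fy=2.6,interpolation=cv2.INTER_CUBIC))
E
```

```text
tan 2885 (array([437.3, 215. ]), array([65.9, 75.4])) 2855 (array([437. , 214.4]), array([65.7, 74.5]))
pink 1845 (array([441.9, 358. ]), array([54.1, 55. ])) 1789 (array([441.5, 358.6]), array([53.1, 54.3]))
spare 1487 (array([533.4, 218.8]), array([53.8, 54.8])) 1430 (array([533.8, 218. ]), array([52.5, 54. ]))
ivory 1432 (array([555.8, 352.9]), array([53.4, 55.9])) 1366 (array([556.6, 353.7]), array([53. , 53.7]))
plate 2372 (array([595.1, -68.6]), array([81. , 82.8]))
ring 195 (array([595.2, -68.1]), array([55.7, 56.5]))
grip 451 [232.88470067 112.02882483] ((232.921630859375, 111.87026977539062), (26.61477279663086, 18.15980339050293), 72.89727020263672)
barscrews [[ 0.45552597 -0.31811774  0.008     ]
 [ 0.65944486 -0.2688583   0.008     ]]
basescrews [[ 0.48647453 -0.09594208  0.01      ]
 [ 0.49229349 -0.00754635  0.01      ]
 [ 0.6952819  -0.12121973  0.01      ]
 [ 0.7048202  -0.03779943  0.01      ]]
```

View pics/c2.png

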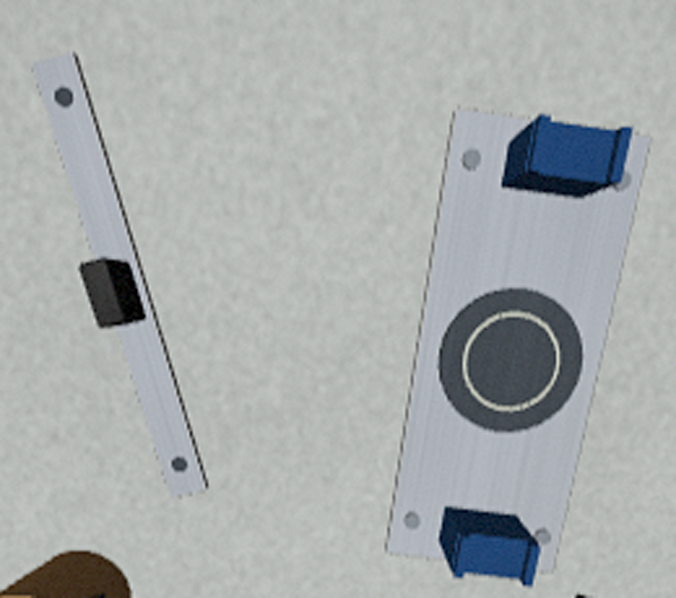

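```bash
python3 - <<'E'
from h import *
im=cv2.imread('pics/wt1.png'); C=cam('wrist',dict(np.load('pics/wt1.npz')))
h=cv2.cvtColor(im,cv2.COLOR_BGR2HSV).astype(int)
yy,xx=np.mgrid[:400,:640]
m=(h[...,0]>5)&(h[...,0]<25)&(h[...,1]>70)&(abs(xx-268)<35)&(abs(yy-67)<35)
m=cv2.morphologyEx(m.astype(np.uint8),cv2.MORPH_CLOSE,np.ones((7,7)))
for t in (0,.75,.85):
    mm=m&(h[...,2]>t*np.median(h[...,2][m>0])); mm=cv2.morphologyEx(mm.astype(np.uint8),cv2.MORPH_CLOSE,np.ones((7,7)))
    c=max(cv2.findContours(mm,0,1)[0],key=cv2.contourArea)[:,0]
    print(mm.sum(),cv2.fitEllipse((px2w(C,c,.021)[:,:2]*1e3).astype(np.float32)))
C2=cam('wrist',dict(np.load('pics/wh1.npz')))
c=np.array([(371,61.5),(432,66),(349,200),(399,205.5)])
# yaw of base long edges from crop pixels (crop/2.6+(190,0))
for a,b in (((455,110),(387,552)),((650,137),(555,573))):
    w=px2w(C2,np.array([a,b])/2.6+[190,0],.01); d=w[1]-w[0];print(w,np.degrees(np.arctan2(d[1],d[0])),np.linalg.norm(d))
for a,b in (((34,66),(172,496)),((74,54),(206,488))):
    w=px2w(C2,np.array([a,b])/2.6+[190,0],.008); d=w[1]-w[0];print(w,np.degrees(np.arctan2(d[1],d[0])),np.linalg.norm(d))
E
```

```text
1814 ((437.1634521484375, 226.0775146484375), (52.13100814819336, 54.193626403808594), 145.85354614257812)
1771 ((436.8600158691406, 225.556396484375), (52.31304168701172, 52.6700325012207), 125.22743225097656)
1768 ((436.8272399902344, 225.52447509765625), (52.330039978027344, 52.55319595336914), 118.35676574707031)
[[ 0.46176557 -0.1057254   0.01      ]
 [ 0.71690687 -0.13756537  0.01      ]] -7.113365587211644 0.257120333661225
[[ 0.47489611  0.00185002  0.01      ]
 [ 0.73135399 -0.02808408  0.01      ]] -6.65751520215312 0.25819893873836497
[[ 0.44045925 -0.33242052  0.008     ]
 [ 0.68010783 -0.27400816  0.008     ]] 13.698270914927935 0.24666464340348682
[[ 0.43476901 -0.31037251  0.008     ]
 [ 0.67486116 -0.25226325  0.008     ]] 13.60560440406499 0.24702414146490353
```

```bash
cat >> h.py <<'E'
Y=np.radians(173.); PL=np.array([.595,-.0678])
def st(t):
    s=arm.get_state(); print(t,round(s['time'],2),s['ee_pos'].round(4),'gap',round(s['finger_gap'],4),'F',s['wrist_force'].round(1)); return s
def pick(xy,zt,R,force=25,op=.076,up=.15):
    arm.set_gripper(op)
    arm.move_pose((*xy,.12),R); arm.move_straight((*xy,zt),speed=.12); st('down')
    arm.set_gripper(0.0,grasp_force=force); st('grip')
    arm.move_straight((*xy,up),speed=.2); s=st('lift'); return s
def place(xy,zt,R,op=.072):
    arm.move_pose((*xy,.15),R); arm.move_straight((*xy,zt+.01),speed=.15); arm.move_straight((*xy,zt),speed=.03); st('atplace')
    arm.set_gripper(op); arm.move_straight((*xy,.15),speed=.2); st('away')
E
python3 - <<'E'
from h import *
s=pick((.5562,.3533),.0078,Rdown(Y)); cv2.imwrite('pics/g1.png',arm.capture('wrist'))
E
```

```text
down 6.88 [0.5568 0.3538 0.0087] gap 0.0761 F [ 0.1 -0.9  1.1]
grip 7.35 [0.5564 0.3535 0.0083] gap 0.0535 F [ 0.5 -0.4  3. ]
lift 8.21 [0.5554 0.3526 0.1488] gap 0.0532 F [-0.1 -0.1 -0.3]
```

View pics/g1.png

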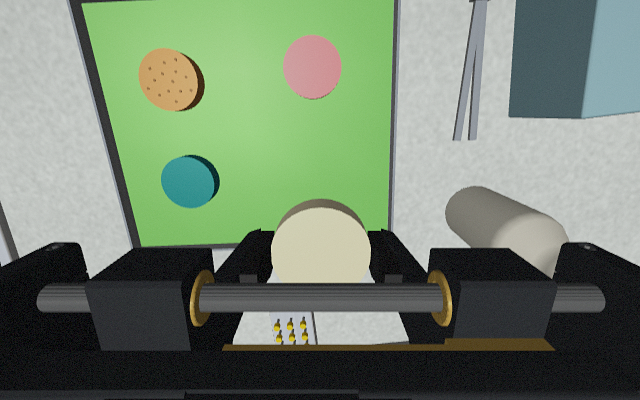

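The wrist view shows ivory at (321,240), held squarely between the fingers. The pink and tan discs are undisturbed.

```bash
python3 - <<'E'
from h import *
place(PL,.0194,Rdown(Y))
p=(PL[0]+.03,PL[1],.25);arm.move_pose(p,Rdown(Y)); s=st('view'); cv2.imwrite('pics/p1.png',arm.capture('wrist')); np.savez('pics/p1.npz',ee_pos=s['ee_pos'],eef_rot=s['eef_rot'])
E
```

```text
atplace 11.25 [ 0.5949 -0.0678  0.0193] gap 0.0533 F [-0.6 -0.4 -0.7]
away 12.52 [ 0.5942 -0.0679  0.1492] gap 0.0723 F [-0.3 -0.5 -1.3]
view 13.02 [ 0.6247 -0.0678  0.2492] gap 0.0719 F [-0.3  0.1 -0.2]
```

View pics/p1.png

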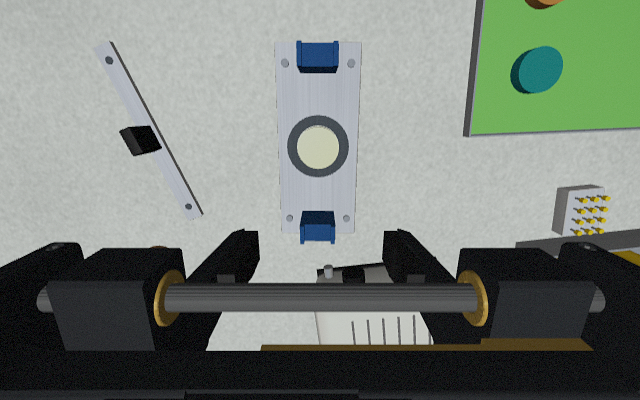

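The ivory disc is at (318,147) on the plate, which is at (318,146). I'll measure the offset.

```bash
cat >> h.py <<'E'
def ell(mm,C,z):
    c=max(cv2.findContours(mm.astype(np.uint8),0,1)[0],key=cv2.contourArea)[:,0]
    e=cv2.fitEllipse((px2w(C,c,z)[:,:2]*1e3).astype(np.float32)); return np.round(e[0],1),np.round(e[1],1)
E
python3 - <<'E'
from h import *
im=cv2.imread('pics/p1.png'); C=cam('wrist',dict(np.load('pics/p1.npz')))
h=cv2.cvtColor(im,cv2.COLOR_BGR2HSV).astype(int);yy,xx=np.mgrid[:400,:640]
roi=(xx-318)**2+(yy-146)**2<38**2
iv=roi&(h[...,0]>18)&(h[...,0]<40)&(h[...,2]>150)&(h[...,1]>25)
iv=max(blobs(iv,100),key=lambda t:t[0])[2]; print('ivory',ell(iv,C,.032))
pl=cv2.morphologyEx((((h[...,2]<115)&roi)|iv).astype(np.uint8),cv2.MORPH_CLOSE,np.ones((5,5)))
pl=cv2.morphologyEx(pl,cv2.MORPH_OPEN,np.ones((5,5))); print('plate',ell(pl,C,.016))
g=(h[...,2]<75)&(abs(xx-141)<25)&(abs(yy-141)<25)
print('barscrews',px2w(C,[(109,60.5),(188.5,207)],.008))
print('basescrews',px2w(C,[(285,63),(352,63),(290,218),(346.5,218)],.010).mean(0))
E
```

```text
ivory (array([596.4, -66.4]), array([47.7, 55.1]))
plate (array([595.3, -68.2]), array([81.2, 82.1]))
barscrews [[ 0.45528002 -0.31868912  0.008     ]
 [ 0.66033161 -0.26878055  0.008     ]]
basescrews [ 0.59578929 -0.06723415  0.01      ]
```

```bash
python3 - <<'E'
from h import *
R=Rdown(Y)
s=pick((.4368,.2256),.0078,R)
if .050<s['finger_gap']<.057:
    place(PL,.0356,R)
    p=(PL[0]+.03,PL[1],.25);arm.move_pose(p,R); s=st('view'); cv2.imwrite('pics/p2.png',arm.capture('wrist')); np.savez('pics/p2.npz',ee_pos=s['ee_pos'],eef_rot=s['eef_rot'])
E
```

```text
down 15.82 [0.4372 0.2257 0.0083] gap 0.0761 F [-0.9  0.1 -0.2]
grip 16.28 [0.437  0.2257 0.0082] gap 0.0535 F [-0.8  0.7  4.5]
lift 17.14 [0.4363 0.2251 0.1493] gap 0.0534 F [ 0.  -0.4 -1.2]
atplace 19.73 [ 0.5949 -0.0678  0.0355] gap 0.0534 F [-0.1  0.4  0.3]
away 20.93 [ 0.5943 -0.068   0.1492] gap 0.0722 F [ 0.  -0.   0.3]
view 21.43 [ 0.6247 -0.0679  0.2491] gap 0.072 F [-0.4 -0.4 -2.1]
```

View pics/p2.png

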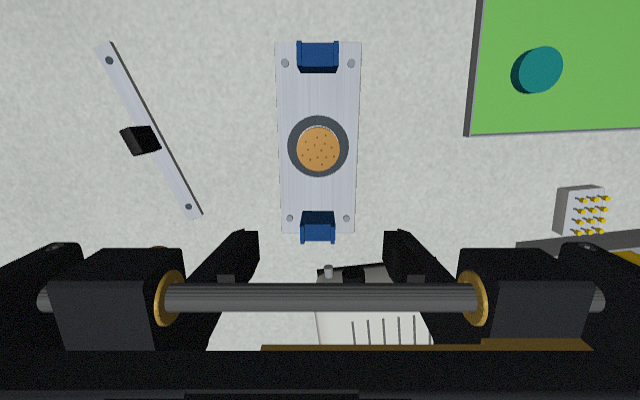

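The tan disc is at (318,148), squarely on the ivory. Pink is next.

```bash
python3 - <<'E'
from h import *
R=Rdown(Y)
s=pick((.4416,.3583),.0078,R)
if .050<s['finger_gap']<.057:
    place(PL,.0516,R)
    p=(PL[0]+.03,PL[1],.25);arm.move_pose(p,R); s=st('view'); im=arm.capture('wrist');cv2.imwrite('pics/p3.png',im); np.savez('pics/p3.npz',ee_pos=s['ee_pos'],eef_rot=s['eef_rot'])
    C=cam('wrist',s);h=cv2.cvtColor(im,cv2.COLOR_BGR2HSV).astype(int);yy,xx=np.mgrid[:400,:640]
    m=((h[...,0]<8)|(h[...,0]>170))&(h[...,1]>70)&((xx-318)**2+(yy-148)**2<38**2); print('pink',ell(m,C,.060))
    im=cv2.imread('pics/p2.png');C=cam('wrist',dict(np.load('pics/p2.npz')));h=cv2.cvtColor(im,cv2.COLOR_BGR2HSV).astype(int)
    m=((h[...,0]<25)&(h[...,0]>5))&(h[...,1]>70)&((xx-318)**2+(yy-148)**2<38**2)
    m=max(blobs(m,100),key=lambda t:t[0])[2];print('tan',ell(m,C,.048))
E
```

```text
down 24.59 [0.442  0.3586 0.0084] gap 0.0757 F [-0.8 -0.4  0.2]
grip 25.07 [0.4418 0.3585 0.0082] gap 0.0532 F [-0.6 -0.9  4.3]
lift 25.93 [0.4411 0.3576 0.149 ] gap 0.0531 F [-0.2  0.   0.1]
atplace 28.81 [ 0.595  -0.0678  0.0516] gap 0.0531 F [-0.9 -0.7 -0.6]
away 29.92 [ 0.5943 -0.0681  0.1493] gap 0.0722 F [-0.3 -0.5 -0.2]
view 30.42 [ 0.6246 -0.0679  0.249 ] gap 0.0722 F [-0.2 -0.1 -0.1]
pink (array([594.8, -67.7]), array([52.5, 53.7]))
tan (array([594.7, -67.7]), array([53. , 53.7]))
```

View pics/p3.png

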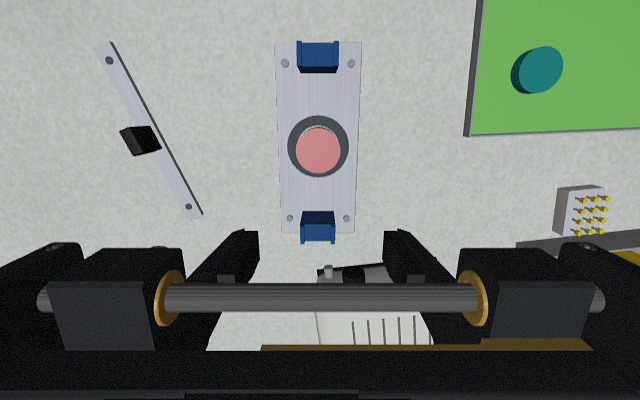

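Both measured discs are within 1 mm of the plate centre. Before reaching for the bar, I'll check how close the cup is to the gripper body.

```bash
python3 - <<'E'
from h import *
im=cv2.imread('pics/top0.png');h=cv2.cvtColor(im,cv2.COLOR_BGR2HSV).astype(int);yy,xx=np.mgrid[:400,:640]
m=(h[...,0]<22)&(h[...,1]>70)&(abs(xx-438)<22)&(abs(yy-121)<22)
b=max(blobs(m),key=lambda t:t[0]);r=np.argwhere(b[2]);print(b[0],b[1],r.min(0),r.max(0))
C=cam('top');y0,x0=r.min(0);y1,x1=r.max(0)
print('rim z=.095',px2w(C,[(x0,y0),(x1,y1),b[1]],.095))
cv2.imwrite('pics/c3.png',cv2.resize(im[90:230,390:480],None,fx=4,fy=4,interpolation=cv2.INTER_CUBIC))
cs=cv2.imread('pics/wh1.png');cv2.imwrite('pics/c4.png',cv2.resize(cs[190:290,150:270],None,fx=4,fy=4))
Cw=cam('wrist',dict(np.load('pics/wh1.npz')));print(px2w(Cw,[(174,247),(212,228),(237,212)],.095),px2w(Cw,[(237,212),(240,222)],0))
for z in (.12,.021): print(arm.solve_ik((.5576,-.2935,z),Rdown(np.radians(193.6))))
E
```

```text
504 [437.9781746  120.58333333] [108 426] [133 451]
rim z=.095 [[ 0.78364641 -0.29764861  0.095     ]
 [ 0.70737148 -0.3748849   0.095     ]
 [ 0.74516337 -0.33472819  0.095     ]]
[[ 0.73747872 -0.37343438  0.095     ]
 [ 0.70868203 -0.31708141  0.095     ]
 [ 0.68535657 -0.28085001  0.095     ]] [[ 0.72008843 -0.31109302  0.        ]
 [ 0.73847173 -0.30746595  0.        ]]
[ 0.71939571  0.90054481 -0.57866344  1.63396742  0.63760784  0.8037852
  1.66718003]
[ 0.66892484  1.03299684 -0.47959759  1.66244388  0.73276295  0.63406271
  1.58941356]
```

View pics/c3.png

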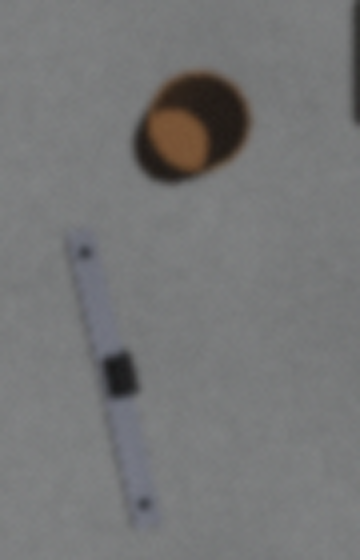

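View pics/c4.png

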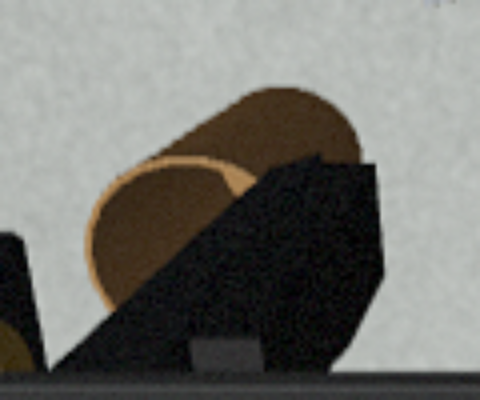

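The near side of the cup is at x≈0.705 and the gripper body reaches only about 0.62, so it is clear. I'll pick the bar.

```bash
python3 - <<'E'
from h import *
R=Rdown(np.radians(193.6)); xy=(.5576,-.2935)
arm.set_gripper(.05)
arm.move_pose((*xy,.15),R); arm.move_straight((*xy,.0215),speed=.12); st('down')
arm.set_gripper(0.0,grasp_force=40); st('grip')
arm.move_straight((*xy,.19),speed=.15); s=st('lift')
im=arm.capture('wrist');cv2.imwrite('pics/b1.png',im); np.savez('pics/b1.npz',ee_pos=s['ee_pos'],eef_rot=s['eef_rot'])
E
```

```text
down 33.19 [ 0.5583 -0.2937  0.0223] gap 0.05 F [ 0.5 -0.6 -0.2]
grip 33.8 [ 0.5576 -0.2936  0.0216] gap 0.016 F [0.4 0.  1.4]
lift 35.08 [ 0.5569 -0.2934  0.189 ] gap 0.0156 F [ 0.4 -0.4 -1. ]
```

View pics/b1.png

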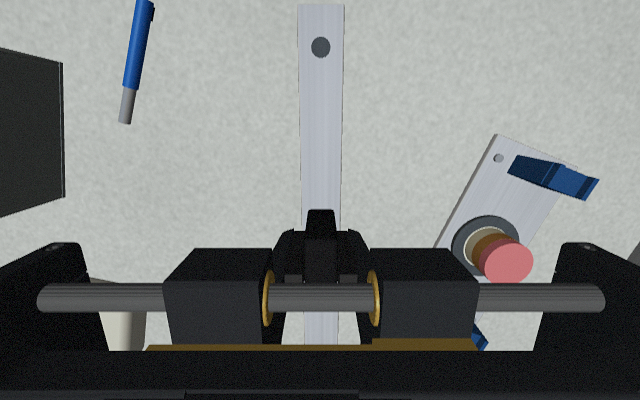

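The bar is held, with its screw at (320,47), and runs straight along the tool x axis. I'll measure the lengthways offset and place it.

```bash
python3 - <<'E'
from h import *
s=dict(np.load('pics/b1.npz')); C=cam('wrist',s)
w=px2w(C,[(320.5,47),(320.5,4)],s['ee_pos'][2]-.0136); print(((w-s['ee_pos'])@s['eef_rot']).round(4))
R=Rdown(Y); c=np.array([.5953,-.0678])
arm.move_pose((*c,.19),R); st('over')
arm.move_straight((*c,.110),speed=.12); s=st('hover')
im=arm.capture('wrist');cv2.imwrite('pics/b2.png',im); cv2.imwrite('pics/b2s.png',cv2.resize(arm.capture('scene')[150:310,220:420],None,fx=4,fy=3.75,interpolation=cv2.INTER_CUBIC))
E
```

```text
[[ 1.061e-01 -1.000e-04  1.380e-02]
 [ 1.254e-01 -0.000e+00  1.380e-02]]
over 36.04 [ 0.5951 -0.0699  0.1895] gap 0.0154 F [-1.   0.2 -1.8]
hover 36.86 [ 0.5958 -0.068   0.1105] gap 0.0155 F [ 0.8 -0.3 -2. ]
```

View pics/b2.png

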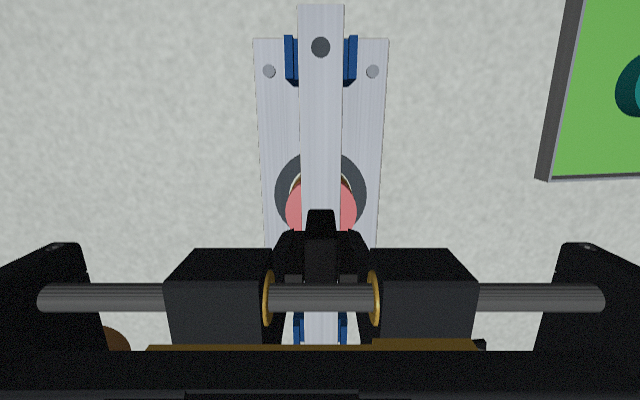

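View pics/b2s.png

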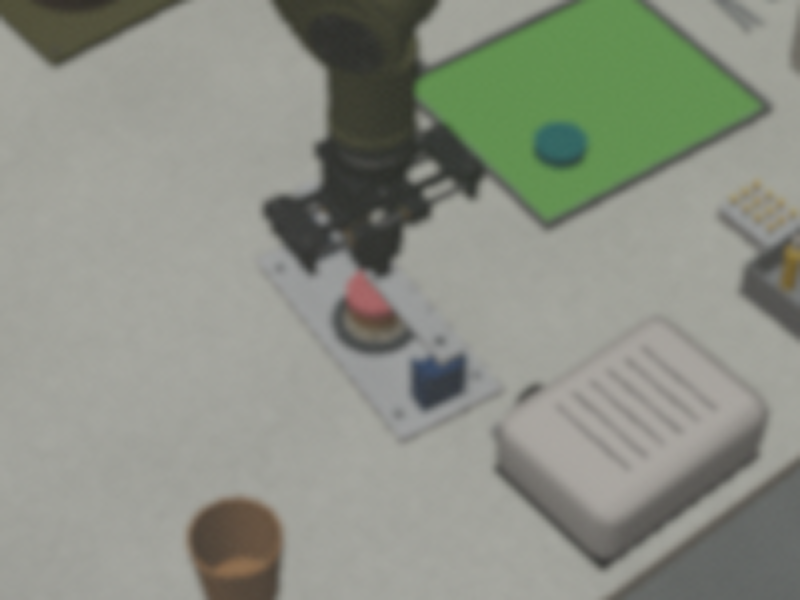

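The bar sits between the lips, which are at (290,60) and (350,60), and stays centred over the stack in both views. I'll lower it.

```bash
python3 - <<'E'
from h import *
R=Rdown(Y); c=np.array([.5953,-.0678])
arm.move_straight((*c,.090),speed=.06); st('a')
arm.move_straight((*c,.0858),speed=.02); arm.wait(.2); st('low')
arm.set_gripper(.04); st('open')
arm.move_straight((*c,.19),speed=.15)
v=c+.06*np.array([-np.cos(Y),-np.sin(Y)]); arm.move_pose((*v,.30),R); s=st('view')
cv2.imwrite('pics/f.png',arm.capture('wrist'));np.savez('pics/f.npz',ee_pos=s['ee_pos'],eef_rot=s['eef_rot'])
cv2.imwrite('pics/fs.png',cv2.resize(arm.capture('scene')[150:310,220:420],None,fx=4,fy=3.75,interpolation=cv2.INTER_CUBIC))
E
```

```text
a 37.44 [ 0.595  -0.0677  0.0895] gap 0.0158 F [ 0.5 -0.5 -0.7]
low 38.0 [ 0.5953 -0.0678  0.0859] gap 0.0157 F [-0.2 -0.5 -2.2]
open 38.53 [ 0.5954 -0.0678  0.0858] gap 0.0399 F [-0.9 -0.5  0.6]
view 39.94 [ 0.6543 -0.0751  0.2987] gap 0.04 F [-0.5  0.1 -0.8]
```

View pics/f.png

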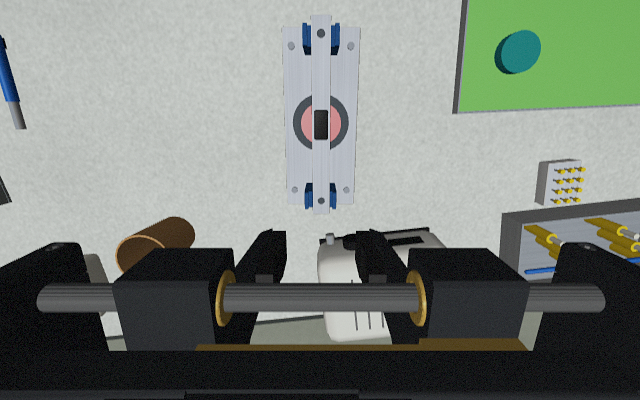

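View pics/fs.png

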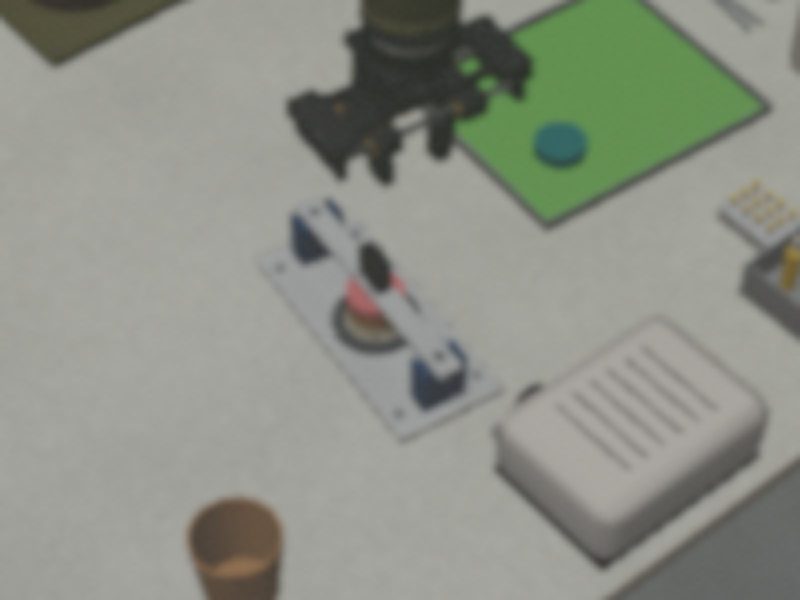

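```bash
python3 - <<'E'
from h import *
C=cam('wrist',dict(np.load('pics/f.npz')))
w=px2w(C,[(321,33.5),(321,201)],.072);d=w[1]-w[0];print(w,w.mean(0),np.linalg.norm(d),np.degrees(np.arctan2(d[1],d[0])))
print(px2w(C,[(291.5,45.5),(350.5,46),(295,190),(346.5,190)],.010).mean(0))
arm.wait(.5); st('end'); arm.sign_off()
E
```

```text
[[ 0.49094161 -0.05439539  0.072     ]
 [ 0.69999403 -0.08008314  0.072     ]] [ 0.59546782 -0.06723926  0.072     ] 0.21062472900136558 -7.005221358402381
[ 0.59602523 -0.06738361  0.01      ]
end 40.54 [ 0.6548 -0.0751  0.3   ] gap 0.0402 F [-0.5  0.  -0.5]
the job is handed in; nothing more can be done
```

The job is done and handed in at about 40.5 s of the 69 s allowed. I stacked the ivory, tan and pink discs on the plate, each set down gently. I then laid the bar in both saddles by its grip and moved the arm clear.

- **Discs:** tan and pink measured about 0.6 mm from the plate centre. Ivory measured about 2 mm off. Its mask came out 48 x 55 mm instead of round, so that figure is rough, but it is well inside the 8 mm limit.
- **Bar:** its middle is about 1 mm from the holder centre and its yaw is -7.0°, matching the holder's -7°. The bar's two screws measured 0.2106 m apart assuming a bar-top height of 72 mm, against about 0.210 m measured on the table. That fits the bar lying on the saddle floors, and the scene view shows it down in both saddles.
- **Other things:** in the last pictures the spare disc is still in the tray, and I saw nothing shifted on the table where the views reach. I did not measure their positions again.

No check failed.

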